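# Scatter chestnuts in the pan and hold the cooker's boost

### The job

Pick up the steel scoop by its handle and shake all six chestnuts out of it over the frying pan, so that they lie in a single layer with at least two on the left half and at least two on the right half of the pan, then put the scoop back down flat on the sill. Then start the cooker: turn its spring-return dial clockwise past the first and second clicks to the third, boost, and hold it there against the spring for at least two seconds, finishing while you are still gripping and holding it there. Leave the pan on its ring and do not disturb the dish, the shaker cap, the comb, the jar or anything else on the sill.

Things in the scene. Friction and masses are not known exactly. Their poses are not given: they have to be found in the camera images.
- scoop: polished steel scoop, 200 g, open at the top and front (+x), flat on the sill left or right of the cooker. Bowl: x from -52 to +60 mm, 74 mm wide, floor and walls 3 mm thick, side walls 44 mm high at the back falling to 12 mm in front, back wall 44 mm high; level handle behind. Origin under the bowl's middle, on its underside; x out of the mouth, z up. The six nuts lie in three rows of two
- scoop_grip (a point): where to take the scoop: on its handle, 88 mm behind the scoop's origin and 40 mm above its underside. The handle is a straight bar 16 mm wide (scoop's y), 12 mm thick (z), along the scoop's x from 52 to 169 mm behind the origin
- scoop_lip (a point): middle of the front edge of the scoop's floor, where the chestnuts slide off: 60 mm in front of the scoop's origin and 3 mm above its underside. On the smooth floor they stay put when carried level and begin to slide when it is tipped mouth down by about 20 to 28 degrees; a jolt brings them sooner
- nut0: a raw chestnut, dark brown, a rounded dome about 31 mm across and 24 mm high, 13 g, hard and smooth; starts in the scoop; origin at its middle
- nut1: a raw chestnut, dark brown, a rounded dome about 31 mm across and 24 mm high, 13 g, hard and smooth; starts in the scoop; origin at its middle
- nut2: a raw chestnut, dark brown, a rounded dome about 31 mm across and 24 mm high, 13 g, hard and smooth; starts in the scoop; origin at its middle
- nut3: a raw chestnut, dark brown, a rounded dome about 31 mm across and 24 mm high, 13 g, hard and smooth; starts in the scoop; origin at its middle
- nut4: a raw chestnut, dark brown, a rounded dome about 31 mm across and 24 mm high, 13 g, hard and smooth; starts in the scoop; origin at its middle
- nut5: a raw chestnut, dark brown, a rounded dome about 31 mm across and 24 mm high, 13 g, hard and smooth; starts in the scoop; origin at its middle
- pan: steel frying pan standing loose on the cooker's ring, 900 g: flat floor 5 mm thick and about 165 mm across, sloping walls, rim 224 mm across and 42 mm above its underside; black handle along its +x, reaching 280 mm from the centre and 72 mm up, pointing away from the robot. Origin under the middle of its floor, on its underside
- cooker: portable single-ring cooking plate, fixed: flat steel case 360 mm (x) by 270 mm (y), 55 mm high, black glass top, steel control strip along the front. Origin at the middle of its underside; x points from the control strip to the back, y left, z up. The line along this x axis parts the pan into its left and right halves
- ring_centre (a point): middle of the cooker's ring, on top of the glass (55 mm above the sill), where the pan stands
- dial_grip (a point): where to take the dial: on its upright axis, 30 mm above the cooker's top, 132 mm in front of the cooker's middle. Black; round skirt 48 mm across, 7 mm high, with a bar grip 46 mm long, 14 mm wide, up to 35 mm above the cooker's top. The bar lies along this point's x axis, which turns with the dial; white line at its +x end, pointing to the back at off. The pan's rim is 70 mm behind the axis
- dial (a joint): angle of the dial in rad, growing clockwise seen from above: 0 off, clicks at 0.42 (first), 0.84 (second) and 1.26 (third, boost), end stop at 1.36. Marks on the strip show the four places. A spring always drives it back to off: 0.06 N m at off rising to 0.16 N m at the third, and each click adds up to 0.035 N m against or with the turn
- olive_dish: bystander: empty green glass olive dish, 114 mm across, 34 mm high, standing on the side of the cooker where the scoop is not; origin under its middle
- shaker_cap: bystander: steel cap of a cocktail shaker, 48 mm across, 50 mm high, on the sill to the right of the pan; origin under its middle
- comb: bystander: black plastic comb lying flat, 170 x 30 x 5 mm, on the sill to the left of the pan; origin under its middle, long side along its x
- pepper_jar: bystander: glass jar with cork lid, 48 mm across, 85 mm high, farther to the right; origin under its middle

How it is judged:
On the way, in this order (a step that is already met when the one before it is completed fails the run):
1. all six chestnuts lie in the pan in a single layer, at least two on each half (z of nut0 in the frame of pan between 0.004 and 0.034 m and horizontal distance between each of nut0, nut1, nut2, nut3, nut4, nut5 and pan below 0.102 m and z of nut1 in the frame of pan between 0.004 and 0.034 m and z of nut2 in the frame of pan between 0.004 and 0.034 m and z of nut3 in the frame of pan between 0.004 and 0.034 m and z of nut4 in the frame of pan between 0.004 and 0.034 m and z of nut5 in the frame of pan between 0.004 and 0.034 m and (y of each of nut0, nut1 in the frame of cooker above 0.004 m or y of each of nut0, nut2 in the frame of cooker above 0.004 m or y of each of nut0, nut3 in the frame of cooker above 0.004 m or y of each of nut0, nut4 in the frame of cooker above 0.004 m or y of each of nut0, nut5 in the frame of cooker above 0.004 m or y of each of nut1, nut2 in the frame of cooker above 0.004 m or y of each of nut1, nut3 in the frame of cooker above 0.004 m or y of each of nut1, nut4 in the frame of cooker above 0.004 m or y of each of nut1, nut5 in the frame of cooker above 0.004 m or y of each of nut2, nut3 in the frame of cooker above 0.004 m or y of each of nut2, nut4 in the frame of cooker above 0.004 m or y of each of nut2, nut5 in the frame of cooker above 0.004 m or y of each of nut3, nut4 in the frame of cooker above 0.004 m or y of each of nut3, nut5 in the frame of cooker above 0.004 m or y of each of nut4, nut5 in the frame of cooker above 0.004 m) and (y of each of nut0, nut1 in the frame of cooker below -0.004 m or y of each of nut0, nut2 in the frame of cooker below -0.004 m or y of each of nut0, nut3 in the frame of cooker below -0.004 m or y of each of nut0, nut4 in the frame of cooker below -0.004 m or y of each of nut0, nut5 in the frame of cooker below -0.004 m or y of each of nut1, nut2 in the frame of cooker below -0.004 m or y of each of nut1, nut3 in the frame of cooker below -0.004 m or y of each of nut1, nut4 in the frame of cooker below -0.004 m or y of each of nut1, nut5 in the frame of cooker below -0.004 m or y of each of nut2, nut3 in the frame of cooker below -0.004 m or y of each of nut2, nut4 in the frame of cooker below -0.004 m or y of each of nut2, nut5 in the frame of cooker below -0.004 m or y of each of nut3, nut4 in the frame of cooker below -0.004 m or y of each of nut3, nut5 in the frame of cooker below -0.004 m or y of each of nut4, nut5 in the frame of cooker below -0.004 m)), for 0.2 s.
2. the dial is held at the third click by the fingers for two seconds (value of joint dial above 1.1 rad and contact force between the fingers and dial above 1 N), for 2 s.
At the end, for the whole second after the job is handed in: Fingers hold the dial beyond 1.10 rad (over 1 N); six chestnuts in one layer in the pan (middles under 34 mm above its underside), at least two over 4 mm left and two right of the cooker's centre line; scoop flat on the sill (tilt under 0.1 rad); pan level, within 30 mm of the ring's centre (all of step 1 and all of step 2 and height (world z) of scoop between -0.006 and 0.006 m and angle between scoop's own z axis and vertical below 0.1 rad and linear speed of scoop below 0.02 m/s and horizontal distance between pan and ring_centre below 0.03 m and angle between pan's own z axis and vertical below 0.06 rad); the arm keeps its last pose, push and grip.
It fails at once if the olive dish is moved by more than 30 mm (distance of olive_dish from where it was at the start of the episode above 0.03 m).
It fails at once if the shaker cap is moved by more than 30 mm (distance of shaker_cap from where it was at the start of the episode above 0.03 m).
It fails at once if the comb is moved by more than 30 mm (distance of comb from where it was at the start of the episode above 0.03 m).
It fails at once if the pepper jar is moved by more than 30 mm (distance of pepper_jar from where it was at the start of the episode above 0.03 m).
It fails at once if the pan is pushed off its ring by more than 30 mm (horizontal distance between pan and ring_centre above 0.03 m).
It also fails if it takes over 72 s, if anything falls off the work surface, if the arm or the gripper's body presses on something with over 40 N, if the wrist force passes 120 N, or if a joint passes its speed limit or range.

### The arm

A 6-joint arm with a two-finger parallel gripper is mounted at the origin on the work surface. World frame = base frame: x ahead of the robot, y to its left, z up, the work surface at z = 0. Lengths are in m, angles in rad, forces in N, time in s.
With the tool pointing down it reaches from about 0.3 to 0.825 m from the base axis. Payload 5.4 kg.
Tool frame: the origin (TCP) lies at the very end of the fingers, on their centre line; the grasp point (between the pads) lies 19 mm behind it; z points along the fingers, x is the direction in which the jaws open and shut, and the axes are right-handed (so a half turn about z gives the same grasp; the last joint's range is limited). The gripper opens to 92 mm and grips with 3 to 60 N. Pads are 20 mm wide; open, the fingers measure 128 mm over their backs; the gripper's body (75 mm by 189 mm) begins 69 mm behind the grasp point.
Start: joints at [0.946, 0.158, 1.597, -0, 1.386, -0.21], TCP at [0.232, 0.526, 0.215] pointing down, gripper open.
Joint ranges: [-2.91, 2.91], [-0.94, 2.29], [0.18, 2.7], [-1.29, 4.43], [0.17, 2.64], [-3, 3]. Speed limits (rad/s): [2.57, 2.57, 3.14, 3.14, 3.14, 3.14].

### API

Orientations are given as a rotation vector (axis times angle).
In Python, from workcell import bot gives the robot as it stands. Calls block until the motion is done:
- bot.goto(position, orientation): joint-space move of the TCP to a pose.
- bot.line_to(position, rot=None, max_speed=0.15): straight line of the TCP; rot=None keeps the orientation; max_speed is the mean speed in m/s.
- bot.set_joints(angles): joint-space move.
- bot.set_gripper(opening, newtons=None): opening from 0.0 (shut) to 1.0 (fully open); newtons is the grip in N (None keeps the last); returns when the fingers have stopped.
- bot.hold(seconds).
- bot.inverse_kinematics(position, orientation): joint angles nearest the present ones, or None.
- bot.read_camera(name): name is "scene" or "top"; returns a dict with "pixels" (420x560x3 uint8, blue, green, red), "fx", "fy", "cx", "cy" (pixels), "R" (3x3) and "t" (3): a world point X has camera coordinates R X + t. Camera axes: x right, y down, z forward; pixel columns grow to the right and rows downward; lengths in m; the calibration is good to about 2 mm. A picture is of the moment at which its call begins. There is no depth.
A pose or a line that the arm cannot do raises bot.MotionError and nothing moves.
- bot.job_done(): hands the job in, once; it reports no verdict.
Readings, each from a call of its own:
- bot.current_clock(): time.
- bot.current_joints(): joint angles.
- bot.current_joint_vel(): joint speeds.
- bot.current_effort(): joint torques, N m.
- bot.current_ee_pos(): TCP position.
- bot.current_tool_rot(): TCP orientation.
- bot.current_contact_force(): force on the tool from outside, world axes, zero at the start.
- bot.current_ft_torque(): the same for the moment, N m.
- bot.current_opening(): opening from 0.0 (shut) to 1.0 (fully open).
Only numpy, scipy, OpenCV 4.12 (cv2) and the standard library are available. Lean on these libraries where they do the work, as an engineer would, in place of code of your own. Each camera call takes 0.05 s, during which the arm holds its last target. There are 200 camera calls.

## Working session

There is one attempt and no reset: what is moved stays moved. The work goes in short steps, each a Python script; the robot and the scene stay as the last script left them, time stands still between calls to the robot, and variables do not carry over. Pictures are saved under pics/ and viewed, about 8 in all and at most 12, crops included, and the job is handed in when it is done.

```bash
mkdir -p pics
cat > h.py <<'E'
import numpy as np, cv2
from scipy.spatial.transform import Rotation as R
from workcell import bot
def snap(name, fn, crop=None, s=1):
    c=bot.read_camera(name); im=c["pixels"]
    if crop: u0,v0,u1,v1=crop; im=im[v0:v1,u0:u1]
    cv2.imwrite("pics/"+fn, cv2.resize(im,None,fx=s,fy=s,interpolation=cv2.INTER_CUBIC)); return c
def ray(c,u,v,z):
    d=c["R"].T@np.array([(u-c["cx"])/c["fx"],(v-c["cy"])/c["fy"],1]); o=-c["R"].T@c["t"]
    return o+d*(z-o[2])/d[2]
def proj(c,X):
    p=c["R"]@np.array(X)+c["t"]; return np.array([c["fx"]*p[0]/p[2]+c["cx"],c["fy"]*p[1]/p[2]+c["cy"]])
E
python3 - <<'E'
from h import *
for n in("top","scene"):
    c=snap(n,n+"0.png",s=1.4)
    print(n,c["fx"],c["cx"],c["cy"],-c["R"].T@c["t"],c["R"].round(3).tolist())
print(bot.current_tool_rot(),bot.current_clock())
E
```

```text
top 400.65758220662315 280.9909425173308 208.12393796432576 [ 0.42837413 -0.04820675  1.05358897] [[0.028, -1.0, 0.005], [-0.995, -0.028, -0.101], [0.101, -0.002, -0.995]]
scene 400.5119220659821 276.7778182691863 210.65691672955157 [0.89719646 0.53816597 0.92897296] [[-0.842, 0.54, 0.013], [0.415, 0.663, -0.623], [-0.345, -0.519, -0.782]]
[ 2.63077402e+00  1.71600178e+00 -2.40880903e-03] 0.1
```

View pics/top0.png

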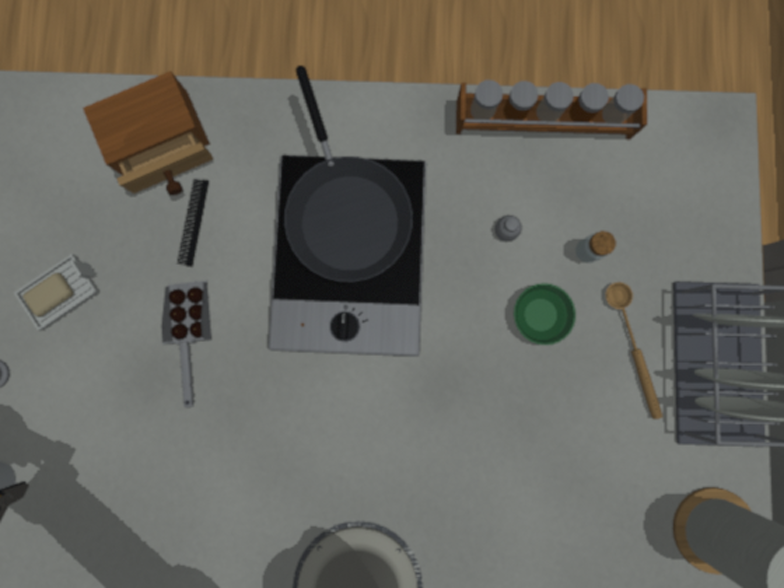

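View pics/scene0.png

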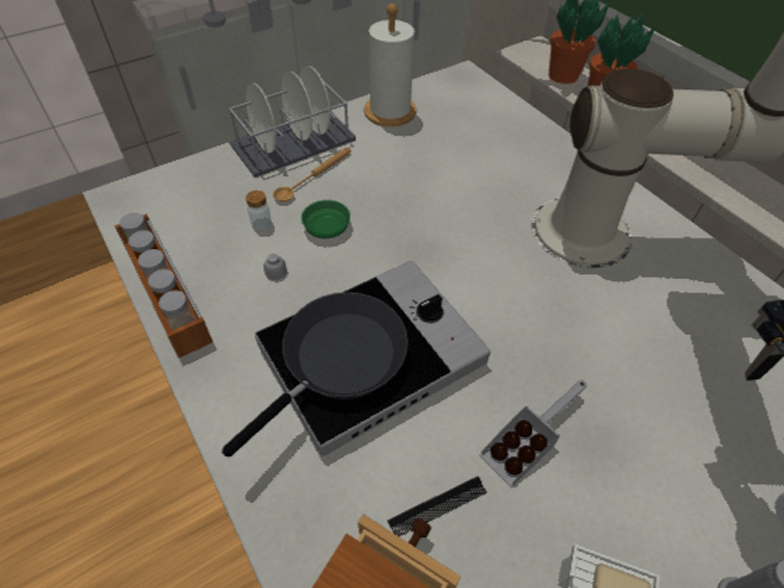

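Scoop lies left of the cooker (handle end at (187,403) in the top view), dial at (345,326), pan at (349,220). The dish is on the right and the comb is just ahead of the scoop. I'll enlarge scoop and dial.

Run:
```python
from h import *
im=cv2.imread("pics/top0.png")
c=snap("top","crop1.png",(105,190,305,300),4)
np.save("top.npy",{k:c[k] for k in c if k!="pixels"},allow_pickle=True)
for n,u,v,z in[("BL",283,156,.055),("BR",425,161,.055),("FL",270,349,.055),("FR",418,354,.055),("pan rim",349,219,.097),("dial",345,326,.09)]:
    print(n,ray(c,u/1.4,v/1.4,z).round(4))
```

```text
BL [0.7731 0.1588 0.055 ]
BR [ 0.7713 -0.1016  0.055 ]
FL [0.421 0.165 0.055]
FR [ 0.4194 -0.0969  0.055 ]
pan rim [0.6494 0.0303 0.097 ]
dial [0.464  0.0311 0.09  ]
```

View pics/crop1.png

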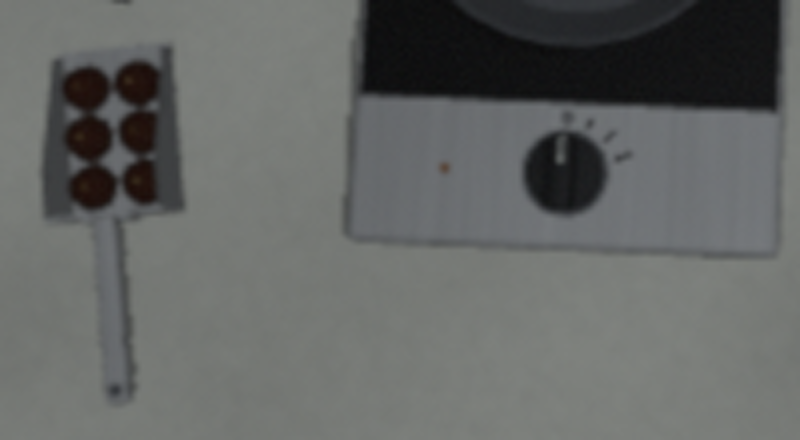

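Handle runs from crop (106,218) to (119,402); dial axis at crop (565,172), white line to the back (off). Computing poses and checking reachability.

```bash
cat >> h.py <<'E'
def rs(psi,th): return R.from_euler("ZY",[psi,th])      # scoop orientation, th = mouth down
def tool(S,sg=1):
    m=S.as_matrix(); return R.from_matrix(np.c_[sg*m[:,1],sg*m[:,0],-m[:,2]]).as_rotvec()
def tcp_lip(lip,psi,th): return np.array(lip)+rs(psi,th).apply([-.148,0,.018])
CK=np.array([.596,.0313]); YAW=-.015; PAN=np.array([.649,.0305])
E
python3 - <<'E'
from h import *
c=np.load("top.npy",allow_pickle=True).item()
q=lambda x,y,z: ray(c,105+x/4,190+y/4,z)
b=q(106,220,.046); e=q(119,401,.046); print("handle base,end",b,e,np.linalg.norm(b-e))
print("floor mouth", q(112,50,.012), "back wall ends", q(45,217,.044),q(184,209,.044))
print("dial skirt",q(565,172,.06), "bar",q(565,172,.09))
d=(b-e)[:2]; psi=np.arctan2(d[1],d[0]); print("psi",psi)
g=e[:2]+d/np.linalg.norm(d)*(.169-.088); print("grip",g)
for sg in(1,-1):
    print(sg)
    for n,p,o in[("grip",[*g,.021],tool(rs(psi,0),sg)),("dump",tcp_lip([.66,.03,.1],0,0),tool(rs(0,0),sg)),
      ("dump35",tcp_lip([.66,.03,.1],0,.6),tool(rs(0,.6),sg)),("dump50",tcp_lip([.6,.03,.1],0,.9),tool(rs(0,.9),sg)),
      ("dial0",[.464,.0325,.068],tool(rs(YAW,0),sg)),("dial",[.464,.0325,.068],tool(rs(YAW-1.35,0),sg))]:
        j=bot.inverse_kinematics(p,o); print(n,None if j is None else np.round(j,2))
E
```

```text
handle base,end [0.42730849 0.32064914 0.046     ] [0.31630047 0.30536417 0.046     ] 0.11205539032839665
floor mouth [0.53776895 0.33640014 0.012     ] back wall ends [0.4281145  0.35961724 0.044     ] [0.43551896 0.27304847 0.044     ]
dial skirt [0.46475295 0.03396147 0.06      ] bar [0.46365455 0.03148051 0.09      ]
psi 0.13683209550842226
grip [0.39654337 0.31641301]
1
grip [ 0.43  0.23  1.93 -0.    0.98 -1.27]
dump [-0.18  0.1   1.87 -0.    1.18 -1.75]
dump35 [-0.12  0.61  1.16 -0.08  1.97 -1.7 ]
dump50 [-0.12  0.76  1.01 -0.12  2.26 -1.72]
dial0 [-0.19  0.05  2.03 -0.    1.07 -1.75]
dial [-0.19  0.05  2.03 -0.    1.07 -0.4 ]
-1
grip [ 0.43  0.23  1.93 -0.    0.98  1.87]
dump [-0.18  0.1   1.87 -0.    1.18  1.39]
dump35 [-0.12  0.61  1.16 -0.08  1.97  1.44]
dump50 [-0.12  0.76  1.01 -0.12  2.26  1.42]
dial0 [-0.19  0.05  2.03 -0.    1.07  1.4 ]
dial [-0.19  0.05  2.03 -0.    1.07  2.75]
```

```bash
cat >> h.py <<'E'
G=np.array([.3965,.3162]); PSI=.132
E
python3 - <<'E'
from h import *
o=tool(rs(PSI,0))
bot.goto([*G,.13],o); bot.line_to([*G,.0215],max_speed=.1)
bot.set_gripper(0.0,60); print(bot.current_opening()*92, bot.current_contact_force())
bot.line_to([*G,.06],max_speed=.06); bot.hold(.3)
print(bot.current_contact_force(),bot.current_ft_torque(),bot.current_clock())
snap("scene","lift.png",(280,220,480,360),4)
E
```

```text
15.250491813215422 [ 0.53956535 -0.63698595 -0.21683218]
[-0.30283209 -0.40897593 -2.75708674] [-0.03072301  0.16197492  0.00638025] 4.7
```

View pics/lift.png

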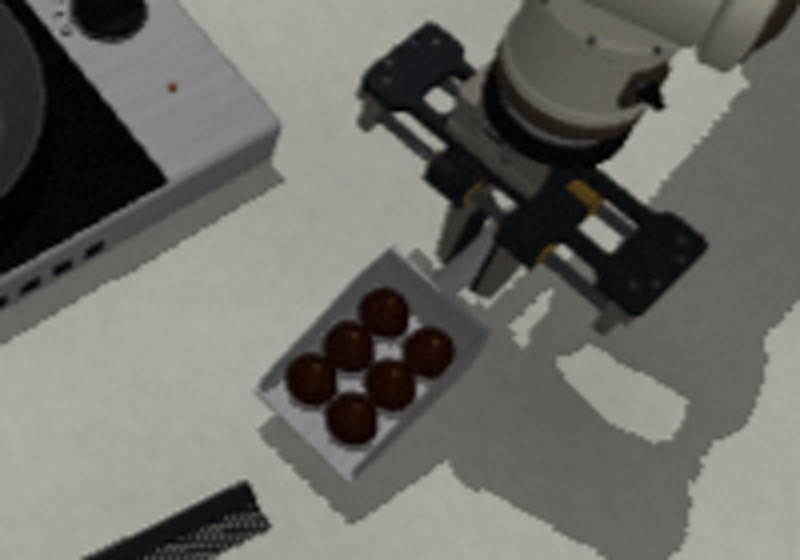

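Scoop is held level with all six nuts in it. Carry it over the pan and tip in small steps, watching the weight.

Run:
```python
from h import *
bot.line_to([*G,.17],max_speed=.15)
L=np.array([.660,.0305,.145])
bot.line_to(tcp_lip(L,YAW,0),rot=tool(rs(YAW,0)),max_speed=.14); bot.hold(.2)
f0=bot.current_contact_force()[2]; print("level",f0,bot.current_clock())
L[2]=.098
for d in (6,12,16): bot.line_to(tcp_lip([L[0],L[1],.145-.047*min(1,d/16)],YAW,np.radians(d)),rot=tool(rs(YAW,np.radians(d))),max_speed=.08)
for d in np.arange(18,40,1.5):
    bot.line_to(tcp_lip(L,YAW,np.radians(d)),rot=tool(rs(YAW,np.radians(d))),max_speed=.03); bot.hold(.15)
    f=bot.current_contact_force(); print(d,np.round(f,2),round(bot.current_clock(),1))
    if f[2]-f0>.09: break
snap("scene","tip.png",(160,170,400,350),3.3)
```

```text
level -2.745152106598737 8.1667
18.0 [-0.18  0.2  -2.79] 9.4
19.5 [-0.01  0.29 -2.29] 9.8
```

View pics/tip.png

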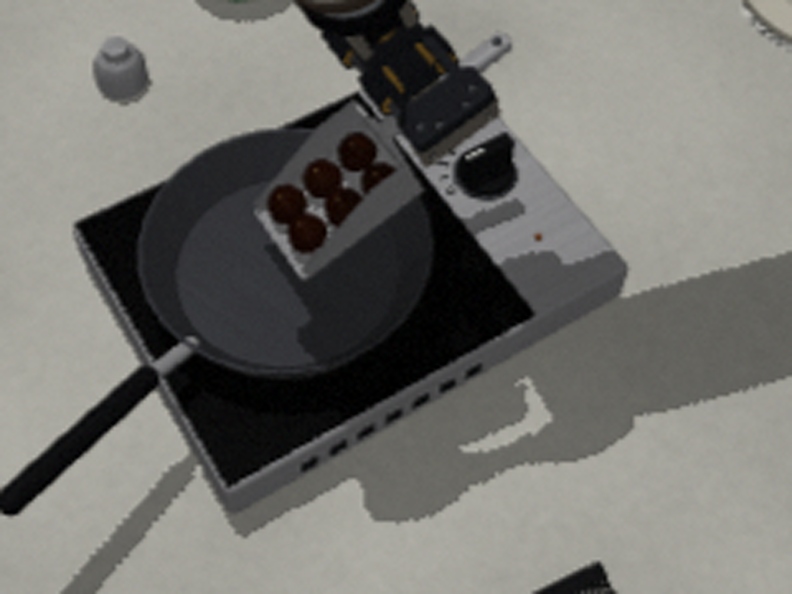

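All six still in the scoop at 19.5°; the force reading was just noise. Continue with averaged readings.

Run:
```python
from h import *
L=np.array([.660,.0305,.098]); c=bot.read_camera("scene"); print("lip",ray(c,160+282/3.3,170+245/3.3,.098))
def F():
    v=[]
    for _ in range(4): bot.hold(.04); v.append(bot.current_contact_force()[2])
    return np.mean(v)
f0=F(); print(f0)
for d in np.arange(21,40,1):
    bot.line_to(tcp_lip(L,YAW,np.radians(d)),rot=tool(rs(YAW,np.radians(d))),max_speed=.03)
    f=F(); print(d,round(f,2),round(bot.current_clock(),1))
    if f-(-2.745)>.22: break
snap("scene","tip2.png",(160,170,400,350),3.3)
```

```text
lip [0.65427007 0.03511189 0.098     ]
-2.1636577573774294
21 -2.59 10.6
22 -2.3 11.0
```

View pics/tip2.png

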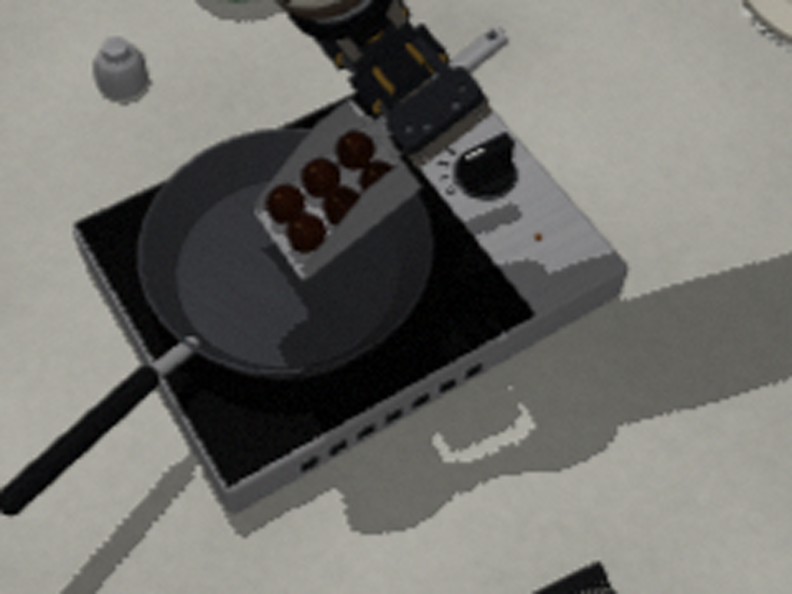

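Still all in at 22°. Use image motion of the brown blobs as the trigger instead.

```bash
cat >> h.py <<'E'
def brown(c):
    im=c["pixels"].astype(int)[170:350,160:400]; m=(im[...,2]-im[...,0]>14)&(im[...,2]<110)
    n,lab,st,ce=cv2.connectedComponentsWithStats(m.astype(np.uint8))
    return [(int(a[4]),*(b+[160,170]).round(0).astype(int)) for a,b in zip(st[1:],ce[1:]) if a[4]>12], np.argwhere(m).mean(0)
E
python3 - <<'E'
from h import *
L=np.array([.660,.0305,.098])
b,m0=brown(bot.read_camera("scene")); print(b,m0)
for d in np.arange(23,40,1):
    bot.line_to(tcp_lip(L,YAW,np.radians(d)),rot=tool(rs(YAW,np.radians(d))),max_speed=.03); bot.hold(.1)
    b,m=brown(bot.read_camera("scene")); print(d,m.round(1),len(b),round(bot.current_clock(),1))
    if np.linalg.norm(m-m0)>4: break
    m0=m
bot.hold(.3)
snap("scene","tip3.png",(160,170,400,350),3.3); snap("top","tip3t.png")
E
```

```text
[(25, np.int64(286), np.int64(187)), (27, np.int64(276), np.int64(194)), (97, np.int64(269), np.int64(217)), (130, np.int64(259), np.int64(226)), (175, np.int64(249), np.int64(236))] [ 50.96987952 101.59437751]
23 [ 51.  100.9] 6 11.5
24 [ 51.3 100.4] 5 11.9
25 [51.3 99.6] 6 12.3
26 [53.7 96.8] 6 12.7
27 [64.1 86.1] 6 13.1
```

View pics/tip3.png

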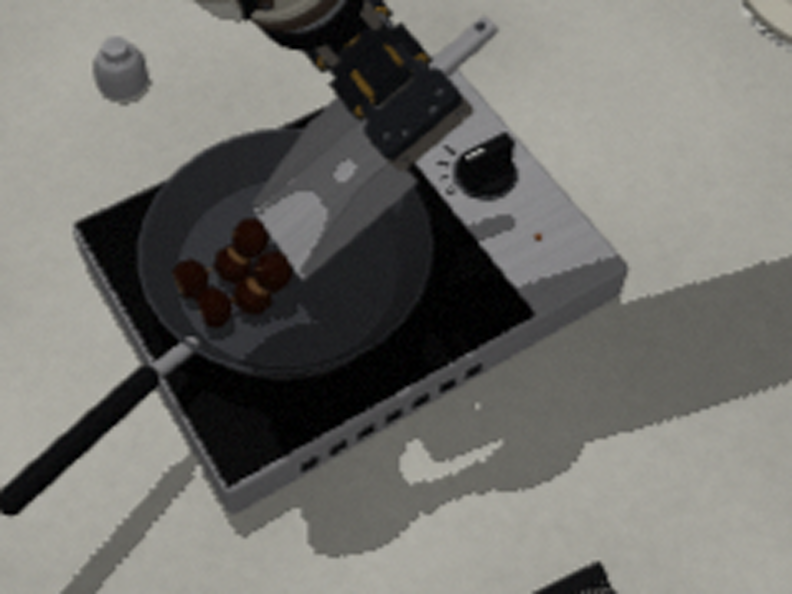

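All six are out in the pan, in two columns: crop (190,278), (234,263), (250,237) and (214,308), (252,295), (270,270). Computing positions, then backing off.

Run:
```python
from h import *
L=np.array([.660,.0305,.098]); th=np.radians(27)
bot.line_to(tcp_lip([.62,.0305,.15],YAW,th),max_speed=.12)
bot.line_to(tcp_lip([.58,.0305,.19],YAW,0),rot=tool(rs(YAW,0)),max_speed=.15)
c=snap("scene","after.png",(195,200,305,290),7)
for p in[(190,278),(234,263),(250,237),(214,308),(252,295),(270,270)]:
    X=ray(c,160+p[0]/3.3,170+p[1]/3.3,.074); print(p,X[:2].round(3),"y rel",round(X[1]-CK[1]-YAW*(X[0]-CK[0]),4),"r",np.hypot(*(X[:2]-PAN)).round(3))
print(brown(c)[0],bot.current_clock())
```

```text
(190, 278) [0.721 0.009] y rel -0.0199 r 0.075
(234, 263) [0.687 0.015] y rel -0.0146 r 0.041
(250, 237) [0.665 0.001] y rel -0.0294 r 0.033
(214, 308) [0.718 0.043] y rel 0.013 r 0.07
(252, 295) [0.689 0.048] y rel 0.0178 r 0.043
(270, 270) [0.666 0.036] y rel 0.0053 r 0.018
[(521, np.int64(233), np.int64(254))] 14.9667
```

View pics/after.png

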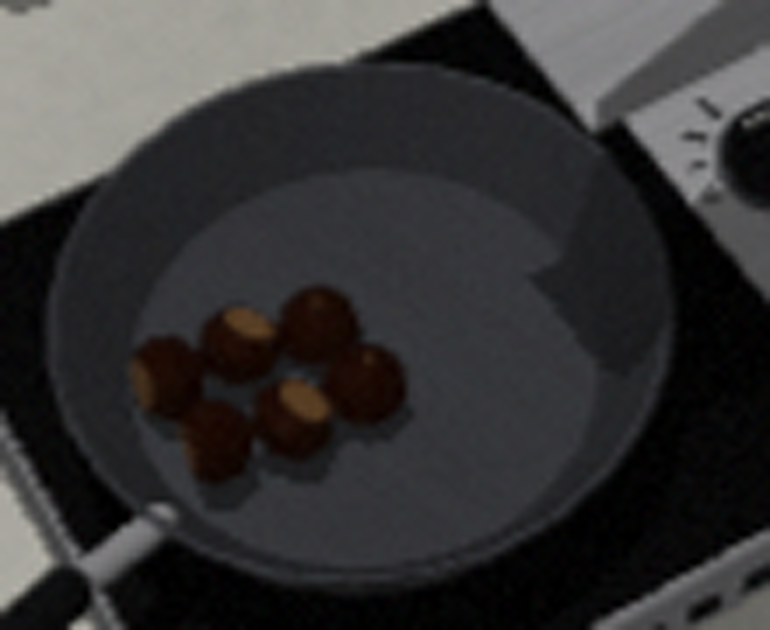

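Single layer: three at −15…−29 mm (right), three at +5, +13, +18 mm (left). Put the scoop back.

Run:
```python
from h import *
bot.line_to([*G,.13],rot=tool(rs(PSI,0)),max_speed=.2)
bot.line_to([*G,.04],max_speed=.12); bot.line_to([*G,.0215],max_speed=.03)
print(bot.current_contact_force()); bot.set_gripper(.5); bot.hold(.2)
bot.line_to([*G,.16],max_speed=.15)
bot.goto([.464,.0325,.16],tool(rs(YAW,0)))
a=bot.read_camera("scene"); t=bot.read_camera("top")
A=cv2.resize(a["pixels"][130:370,160:480],(800,600),interpolation=3)
cv2.imwrite("pics/back.png",A); cv2.imwrite("pics/backt.png",t["pixels"]); print(bot.current_clock(),bot.current_opening())
print(proj(a,[.464,.0325,.141]),proj(a,[.464,.0325,.09]))
```

```text
[-0.39709388 -0.80730273 -0.09384062]
21.3833 0.5032031944116979
[308.52826263 201.25255893] [307.0948489  213.51983994]
```

View pics/back.png

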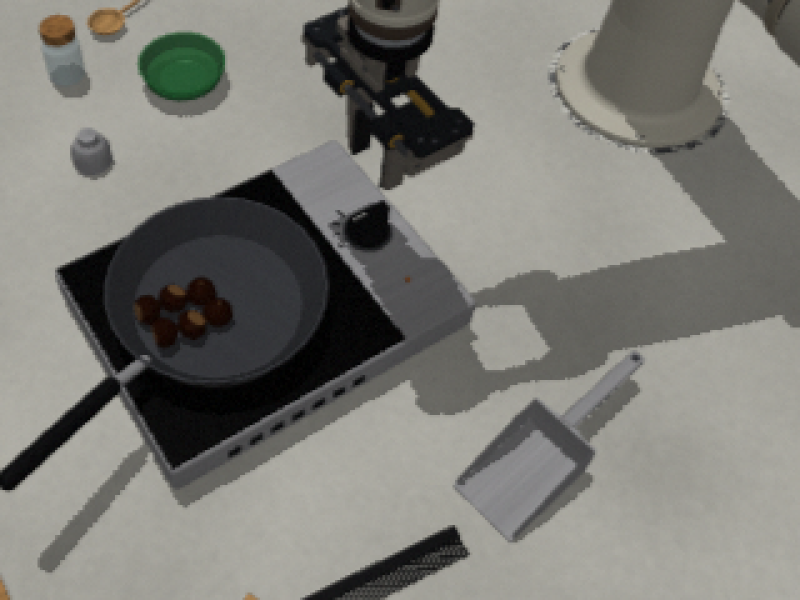

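Scoop is flat at its place, pan and nuts unchanged, fingers above the dial (bar top at (370,212), matching the projected axis). Grip and turn.

Run:
```python
from h import *
bot.line_to([.464,.0325,.067],max_speed=.1)
bot.set_gripper(0.0,60); print("width",bot.current_opening()*92,bot.current_contact_force(),bot.current_ft_torque())
j0=np.array(bot.current_joints())
for a in np.r_[.3,.6,.9,1.1,1.2,1.27,1.31]:
    j=j0.copy(); j[5]+=a; bot.set_joints(j); print(a,(bot.current_joints()[5]-j0[5]).round(3),bot.current_contact_force().round(1),bot.current_ft_torque().round(3))
bot.hold(.5)
print(bot.current_clock())
c=bot.read_camera("scene"); t=bot.read_camera("top")
a=cv2.resize(c["pixels"][130:290,200:360],(600,600),interpolation=3)
cv2.imwrite("pics/dial.png",a); cv2.imwrite("pics/dialt.png",t["pixels"])
```

```text
width 13.384557449187088 [ 1.71631779 14.59045835  2.22853634] [ 2.71308376 -0.2271474   0.04561512]
0.3 0.297 [ 0.8  4.1 -0.4] [ 0.4   -0.166  0.085]
0.6 0.597 [ 2.3  3.8 -1.1] [ 0.647 -0.268  0.109]
0.9 0.897 [ 2.3  6.1 -2. ] [ 0.8   -0.438  0.136]
1.1 1.097 [ 3.4  7.4 -2.5] [ 0.908 -0.606  0.121]
1.2 1.197 [ 4.4  6.8 -2.5] [ 0.864 -0.531  0.12 ]
1.27 1.267 [ 3.9  7.3 -2.6] [ 0.944 -0.6    0.179]
1.31 1.307 [ 3.6  6.9 -3. ] [ 0.967 -0.616  0.166]
25.7833
```

View pics/dial.png

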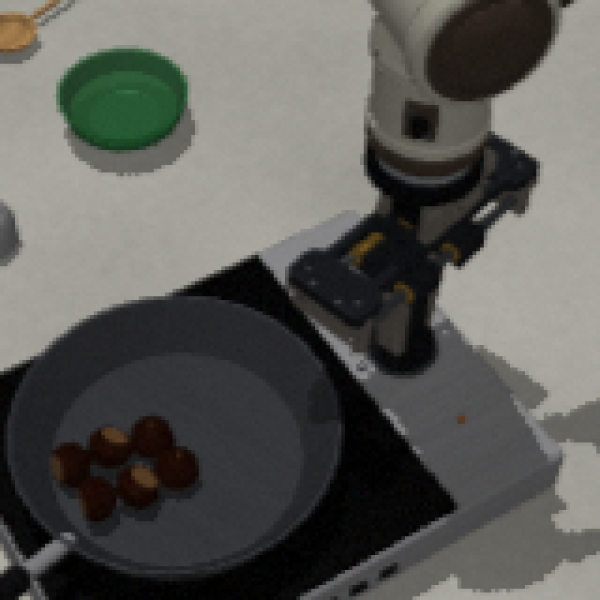

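Bar is gripped, moment (~0.17 N m) matches the spring at the third click; nuts unchanged. Hold and hand in.

Run:
```python
from h import *
bot.hold(3); print(bot.current_ft_torque().round(3),bot.current_opening()*92,bot.current_clock()); bot.job_done()
```

```text
[ 0.945 -0.64   0.2  ] 13.488607048791618 28.8833
the job is handed in; nothing more can be done
```

I tipped all six chestnuts into the pan, put the scoop back flat on the sill, and turned the dial to boost. I held it there for over 3 s and handed in at 28.9 s with the fingers still gripping it.

- **Chestnuts:** the pictures show one layer, with three on the right (15 to 29 mm off the centre line) and three on the left (5, 13 and 18 mm). The nut at 5 mm is within my measuring error, but the other two on the left are enough.
- **Scoop, pan and other things:** the picture after putting the scoop down shows it flat in its place. The pan is still on its ring, and the dish, cap, jar and comb look undisturbed.
- **Dial:** the dial angle can't be read directly. The wrist turned 1.31 rad, the last spring moment was about 0.17 to 0.20 N m, and the grip width stayed at 13.5 mm. That agrees with the third click and no slipping, but the white line was hidden, so I couldn't check it in a picture.
- **A check that failed:** the force reading was too noisy to show when the nuts left the scoop, so I used image motion instead. They slid at 26 to 27°.

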